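# Burnish the edge of an off-centre plaque on a clockwork turntable

### The job

Pull the burnishing stick up out of its socket, which sets the clockwork turntable turning, and press the stick's steel shank against the edge of the plaque from the robot's side, pushing the sprung slide in gently, so that it rubs the edge and slows the plaque to an even 0.7 rad/s (0.4 to 1.0) for ten seconds without a break, with the pressing force between 1.5 and 8 N all that time. Then lean in harder until the plaque stands still, before the clockwork has run out, and finish while holding it stopped with the stick, without pushing the slide to the end of its travel. Touch the stand, turntable and plaque with the stick only and leave the other things on the bench where they are.

Things in the scene. Friction and masses are not known exactly. Their poses are not given: they have to be found in the camera images.
- stand: Low grey steel stand fixed to the bench, base plate 460 x 150 x 16 mm, all fixed parts below 45 mm. Origin on the bench under the turntable's axis when the slide is at rest; z up; its x axis is the direction in which the slide is pressed in (away from the robot, within 0.3 rad).
- socket (a point): Mouth of the stick's socket in the fixed stand, 45 mm above the bench, at (0, -165) mm in the stand's frame: aluminium block 50 x 50 x 45 mm with a round blind hole 21 mm wide, 30 mm deep. Axes as the stand's.
- carriage (a joint): Sprung slide carrying the turntable, m: 0 = out, at rest (no preload), grows along the stand's +x as it is pushed in, 0.09 = end of travel. Spring 150 N/m, damper 55 N s/m: steady pressing force = 150 N/m x value (0.020 m = 3 N). Slide, turntable and plaque weigh about 10 kg.
- turntable (a joint): Angle of the clockwork turntable (steel disc, radius 105 mm, 45 to 79 mm above the bench), rad: 0 = locked and fully wound, grows counter-clockwise seen from above, run out at 30. Drive 0.25 N m at 0, falling evenly to 0.23 at 30; drag 0.12 N m s/rad; inertia about 0.052 kg m2 (15 % hidden variation). Free speed about 2 rad/s, time constant 0.43 s.
- lug (a point): Middle of the steel lug that sticks out from the turntable under the plaque to 180 mm from the axis, turning with it; 20 mm wide, from 48 to 64 mm above the bench. At the start it leans with about 1.6 N on the parked stick, on the stick's side towards the stand's -x, and so locks the turntable.
- plaque: Round wooden plaque with a burnt owl face, fixed on the turntable off centre, turning and sliding with it: 228 mm wide, 30 mm thick, upright edge from 80 to 110 mm above the bench. Origin on the turntable's axis, in its underside; the disc's centre lies 9 mm from the origin along its own +x. At turntable angle 0 its axes are the stand's.
- stick: Burnishing stick, 132 mm long, 140 g, origin in its lower end, z up along it: lower 60 mm a round steel shank, 20 mm diameter, then up to 132 mm a wooden handle 24 x 24 mm, sides along x and y. Starts upright in the socket (within 0.1 rad, sides parallel to the stand's axes within 0.1 rad), lower end 15 mm above the bench. Shank on plaque: friction about 0.33 (15 % hidden variation).
- mug: White mug, 80 mm wide, 95 mm high, origin in its underside. Bystander.
- jar: Amber glass jar, 64 mm wide, 85 mm high, origin in its underside. Bystander.
- blank: Blank round wooden disc, 130 mm wide, 12 mm thick, origin in its underside. Bystander.
- case: Grey spectacle case, 160 x 65 x 40 mm, origin in its underside. Bystander.
- phone: White phone, 150 x 72 x 10 mm, lying flat. Bystander.
- brush: Brush, 190 mm long, lying flat. Bystander.
Not all that is in view belongs to the job. What is shaped like the stick but turquoise or white is not meant.

How it is judged:
On the way, in this order (a step that is already met when the one before it is completed fails the run):
1. the stick is out of its socket and the turntable turns (height (world z) of stick above 0.055 m and value of joint turntable above 0.3 rad), for 0.1 s.
2. for 10 s without a break the stick is pressed on the edge with 1.5 to 8 N (slide 10 to 53 mm in) while the plaque turns at 0.4 to 1.0 rad/s (value of joint carriage between 0.01 and 0.0533 m and velocity of joint turntable between 0.4 and 1 rad/s), for 10 s.
3. the stick has stopped the plaque (velocity of joint turntable between -0.1 and 0.1 rad/s and value of joint carriage above 0.01 m), for 0.5 s.
At the end, for the whole second after the job is handed in: The plaque stands still (below 0.1 rad/s) with the clockwork not run out (angle below 29.5 rad), stopped by the held stick: stick on the plaque with more than 1 N, slide between 10 and 85 mm in, stick in the fingers with its lower end above 55 mm (all of step 3 and value of joint carriage below 0.085 m and value of joint turntable below 29.5 rad and contact force between stick and plaque above 1 N and contact force between the fingers and stick above 1 N and height (world z) of stick above 0.055 m); the arm keeps its last pose, push and grip.
It fails at once if the slide is pushed to the end of its travel (over 85 mm) (value of joint carriage above 0.085 m).
It fails at once if the stick hits the plaque with more than 25 N (contact force between stick and plaque above 25 N).
It fails at once if the clockwork runs out (value of joint turntable above 29.5 rad).
It fails at once if the fingers or the arm touch the stand, turntable or plaque (over 2 N) (contact force between any of the fingers, the arm and stand above 2 N).
It fails at once if a bystander is moved by more than 20 mm (distance of any of mug, jar, blank, case, phone, brush from where it was at the start of the episode above 0.02 m).
It also fails if it takes over 67 s, if anything falls off the work surface, if the arm or the gripper's body presses on something with over 40 N, if the wrist force passes 120 N, or if a joint passes its speed limit or range.

### The arm

A 6-joint arm with a two-finger parallel gripper is mounted at the origin on the work surface. World frame = base frame: x ahead of the robot, y to its left, z up, the work surface at z = 0. Lengths are in m, angles in rad, forces in N, time in s.
With the tool pointing down it reaches from about 0.325 to 0.9 m from the base axis. Payload 6.1 kg.
Tool frame: the origin (TCP) lies midway between the tips of the shut fingers; the grasp point (between the pads) lies 19 mm behind it; z points along the fingers, y is the line along which they close (so a half turn about z gives the same grasp; the last joint's range is limited). The gripper opens to 85 mm and grips with 20 to 120 N. Pads are 22 mm wide; open, the fingers measure 114 mm over their backs; the gripper's body (76 mm by 85 mm) begins 54 mm behind the grasp point. The pads swing forward as they close: fully open they stand 13 mm farther back than shut.
Start: joints at [1.196, 0.22, 1.526, -0, 1.395, -0.126], TCP at [0.154, 0.606, 0.231] pointing down, gripper open.
Joint ranges: [-2.98, 2.98], [-0.91, 2.08], [0.09, 2.57], [-1.24, 4.39], [0.2, 2.65], [-2.68, 2.68]. Speed limits (rad/s): [2.57, 2.57, 3.01, 3.14, 3.14, 3.14].

### API

Orientations are given as [roll, pitch, yaw] about the fixed x, y, z axes, in that order (R = Rz(yaw) Ry(pitch) Rx(roll)).
In Python, from plant import movep, move_l, set_joints, gripper_to, hold, inverse_kinematics, observe, get_image, get_calibration, Unreachable, job_done gives the robot as it stands. Calls block until the motion is done:
- movep(position, orientation): joint-space move of the TCP to a pose.
- move_l(position, feed=0.15, rotation=None, max_force=None): straight line of the TCP; rotation=None keeps the orientation; feed is the mean speed in m/s. With max_force (N) it stops when the force on the tool has changed by that much, and returns True; else False.
- set_joints(angles): joint-space move.
- gripper_to(opening, f_grip=None): finger opening in m; f_grip is the grip in N (None keeps the last); returns when the fingers have stopped.
- hold(seconds).
- inverse_kinematics(position, orientation): joint angles nearest the present ones, or None.
- observe(): the state.
- get_image(name): name is "side" or "top" or "wrist"; returns (picture, depth): 400x640x3 uint8, red, green, blue; 400x640 float32, m along the optical axis (not along the pixel's ray), 0 where there is no reading.
- get_calibration(name): a dict with "intrinsics" (3x3 intrinsics, pixels), "dist_coeffs" ([k1, k2, p1, p2, k3] as OpenCV has them; the pictures are not rectified), "world_from_camera" (4x4, takes a point from camera to world coordinates). Camera axes: x right, y down, z forward; pixel columns grow to the right and rows downward; lengths in m; the calibration is good to about 2 mm. A picture is of the moment at which its call begins: read the wrist's pose just before it. get_calibration takes no time and is no camera call; for the wrist camera it gives the pose at the moment of the call.
A pose or a line that the arm cannot do raises Unreachable and nothing moves.
- job_done(): hands the job in; it is judged then, once.
The state is a dict: "time_s": time; "q": joint angles; "joint_velocities": joint speeds; "joint_torque": joint torques, N m; "eef_pos": TCP position; "tcp_rot": TCP orientation; "ft_force": force on the tool from outside, world axes, zero at the start; "torque": the same for the moment, N m; "opening": finger opening in m; "grasp_force": force on a finger pad.
Only numpy, scipy, OpenCV 4.12 (cv2) and the standard library are available. Lean on these libraries where they do the work, as an engineer would, in place of code of your own. Each camera call takes 0.05 s, during which the arm holds its last target. There are 200 camera calls.

## Working session

There is one attempt and no reset: what is moved stays moved. The work goes in short steps, each a Python script; the robot and the scene stay as the last script left them, time stands still between calls to the robot, and variables do not carry over. Pictures are saved under pics/ and viewed, at most 10 in all, crops included, and the job is handed in when it is done.

```bash
ls; mkdir -p pics
python3 - <<'E'
from plant import *
import cv2,numpy as np
o=observe();print(o)
for n in("top","side"):
    p,d=get_image(n);cv2.imwrite(f"pics/{n}0.png",p[:,:,::-1]);np.savez(f"{n}0.npz",p=p,d=d)
    c=get_calibration(n);print(n,c)
E
```

```text
pics
{'time_s': 0.0, 'q': array([ 1.19590385e+00,  2.21233332e-01,  1.52762175e+00,  2.44599329e-05,
        1.39472042e+00, -1.26125697e-01]), 'joint_velocities': array([-0.00111038,  0.00055891,  0.00133693, -0.00034624, -0.00080866,
       -0.00057501]), 'joint_torque': array([-6.49957001e-04, -4.96886444e+01, -3.89402997e+01, -2.69153361e-04,
        1.10339985e-02, -4.40350357e-05]), 'eef_pos': array([0.15366463, 0.60517984, 0.23018916]), 'tcp_rot': array([-3.13962858e+00, -2.73308022e-04,  2.89282130e+00]), 'ft_force': array([ 0.2576887 ,  0.05361986, -0.10425304]), 'torque': array([ 0.00438044, -0.03214487, -0.0015231 ]), 'grasp_force': 0.0, 'opening': 0.08530062094316478}
top {'intrinsics': array([[469.7229865 ,   0.        , 319.77864885],
       [  0.        , 469.7229865 , 203.33363752],
       [  0.        ,   0.        ,   1.        ]]), 'dist_coeffs': array([-0.06388116,  0.        ,  0.        ,  0.        ,  0.        ]), 'world_from_camera': array([[-2.87643154e-03, -9.93683128e-01,  1.12185410e-01,
         3.42801967e-01],
       [-9.99995383e-01,  2.74834133e-03, -1.29640601e-03,
         2.23376364e-02],
       [ 9.79892978e-04, -1.12188622e-01, -9.93686446e-01,
         1.34440745e+00],
       [ 0.00000000e+00,  0.00000000e+00,  0.00000000e+00,
         1.00000000e+00]])}
side {'intrinsics': array([[433.4791131 ,   0.        , 321.15392846],
       [  0.        , 433.4791131 , 194.3810074 ],
       [  0.        ,   0.        ,   1.        ]]), 'dist_coeffs': array([0.01663682, 0.        , 0.        , 0.        , 0.        ]), 'world_from_camera': array([[ 0.99901483, -0.01838819,  0.04038861,  0.44707299],
       [-0.04383498, -0.55076796,  0.83350654, -1.10146221],
       [ 0.00691808, -0.83445583, -0.5510314 ,  0.85050367],
       [ 0.        ,  0.        ,  0.        ,  1.        ]])}
```

View pics/top0.png

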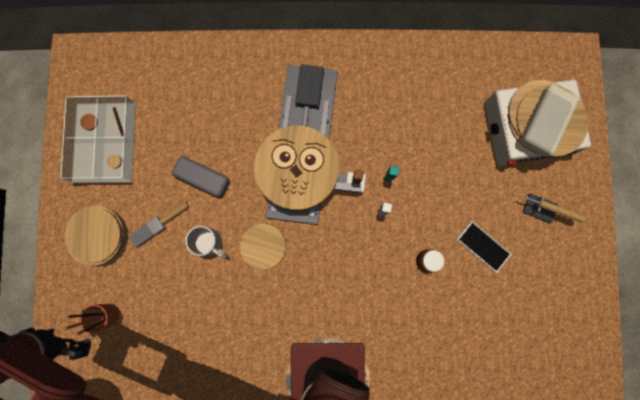

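View pics/side0.png

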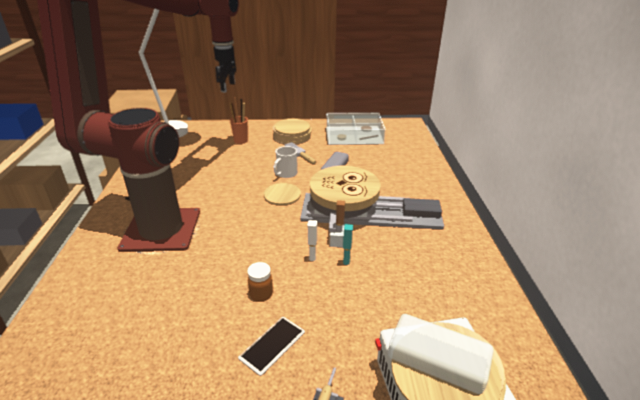

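The three stick-shaped candidates in the top view are brown at (358,177), turquoise at (393,172) and white at (386,208). The brown one fits, since it stands in the aluminium block on the stand, next to the lug. I'll confirm it in an enlarged crop and measure it.

```bash
cat > vis.py <<'E'
import numpy as np,cv2
def cloud(d,c):
    h,w=d.shape;u,v=np.meshgrid(np.arange(w),np.arange(h))
    n=cv2.undistortPoints(np.stack([u,v],-1).reshape(-1,1,2).astype(float),c["intrinsics"],c["dist_coeffs"]).reshape(h,w,2)
    P=np.concatenate([n*d[...,None],d[...,None]],-1);T=c["world_from_camera"]
    return P@T[:3,:3].T+T[:3,3]
def ray(uv,c,z):
    n=cv2.undistortPoints(np.array(uv,float).reshape(-1,1,2),c["intrinsics"],c["dist_coeffs"]).reshape(-1,2)
    T=c["world_from_camera"];r=np.c_[n,np.ones(len(n))]@T[:3,:3].T;o=T[:3,3]
    return o+r*((z-o[2])/r[:,2])[:,None]
E
python3 - <<'E'
from plant import *
from vis import *
f=np.load("top0.npz");p,d=f["p"],f["d"];c=get_calibration("top")
W=cloud(d,c);z=W[...,2]
roi=np.zeros(z.shape,bool);roi[50:240,240:420]=1
print("table z",np.median(z[250:300,260:400]))
m=(roi&(z>.095)&(z<.122)).astype(np.uint8)
n,l,s,ce=cv2.connectedComponentsWithStats(m);i=1+np.argmax(s[1:,4]);print(s[i],ce[i])
k=(l==i).astype(np.uint8);cn=max(cv2.findContours(k,0,1)[0],key=len)
hull=cv2.convexHull(cn);X=ray(cn.reshape(-1,2),c,.110)[:,:2]
A=np.c_[2*X,np.ones(len(X))];b=(X**2).sum(1)
for _ in range(3):
    sol=np.linalg.lstsq(A,b,rcond=None)[0];r=np.sqrt(sol[2]+sol[:2]@sol[:2]);e=np.linalg.norm(X-sol[:2],axis=1)-r
    kk=abs(e)<.003;X,A,b=X[kk],A[kk],b[kk]
print("plaque",sol[:2],r,len(X),"mean z",z[k>0].mean())
for lo,hi in((.125,.17),(.038,.055)):
    m=(roi&(z>lo)&(z<hi)).astype(np.uint8);n,l,s,ce=cv2.connectedComponentsWithStats(m)
    for i in range(1,n):
        if s[i,4]>15:
            q=W[l==i];print(lo,s[i],ce[i],np.median(q,0),(q.min(0)+q.max(0))/2,q.max(0)-q.min(0),p[l==i].mean(0))
# base plate
m=(roi&(z>.008)&(z<.07)).astype(np.uint8);m[:,345:]=0
pts=W[m>0][:,:2].astype(np.float32);print("plate",cv2.minAreaRect(pts*1000),len(pts))
t=cv2.resize(p[130:240,320:420,::-1],None,fx=5,fy=5,interpolation=cv2.INTER_CUBIC)
g=np.load("side0.npz")["p"];t2=cv2.resize(g[190:270,290:370,::-1],(280,280),interpolation=cv2.INTER_CUBIC)
out=np.zeros((550,800,3),np.uint8);out[:,:500]=t;out[:280,510:790]=t2;cv2.imwrite("pics/crop.png",out)
E
```

```text
table z 0.0004103931639687364
[ 254  126   85   84 5616] [295.9537037  167.25872507]
plaque [0.58056258 0.08417482] 0.1128916301415153 238 mean z 0.1101571180779471
0.125 [389 166  10  10  83] [393.51807229 170.72289157] [ 0.56503451 -0.17242199  0.13133035] [ 0.56620725 -0.17308597  0.1309986 ] [0.02384678 0.02430013 0.01165014] [ 55.57831325 132.8313253  119.37349398]
0.125 [353 170  11  12  99] [357.76767677 175.33333333] [ 0.55078032 -0.07811376  0.14630386] [ 0.55218396 -0.07868179  0.14008228] [0.02595988 0.02576602 0.0295972 ] [116.15151515  74.56565657  46.86868687]
0.125 [382 203  10  10  87] [386.4137931  207.40229885] [ 0.46929049 -0.15189587  0.13084122] [ 0.46861016 -0.1528001   0.13165043] [0.02372733 0.02434878 0.01200829] [202.62068966 192.74712644 174.14942529]
0.038 [295  65  29  41 937] [308.85165422  84.85485592] [0.83306351 0.05072009 0.04402983] [0.83344691 0.0506425  0.04451616] [0.12373584 0.08096961 0.01284987] [67.32550694 65.25400213 64.8601921 ]
0.038 [302 107   6  19  53] [304.67924528 115.98113208] [0.7422542  0.0622064  0.04053217] [0.74146522 0.06359592 0.04179622] [0.05386237 0.01444177 0.00746841] [129.9245283  121.24528302 116.8490566 ]
0.038 [346 172   7  12  60] [349.18333333 177.58333333] [ 0.56201971 -0.0614597   0.0455116 ] [ 0.56235142 -0.06141638  0.04608606] [0.03174525 0.01751428 0.0127642 ] [198.36666667 190.98333333 176.75      ]
0.038 [358 174   7  18  54] [362.12962963 183.37037037] [ 0.54412454 -0.0980254   0.04537046] [ 0.54756811 -0.09523716  0.04534756] [0.0490441 0.0170184 0.0109225] [189.12962963 179.35185185 164.16666667]
plate ((665.5654296875, 102.07865905761719), (546.0138549804688, 298.5829162597656), 1.39885413646698) 4564
```

View pics/crop.png

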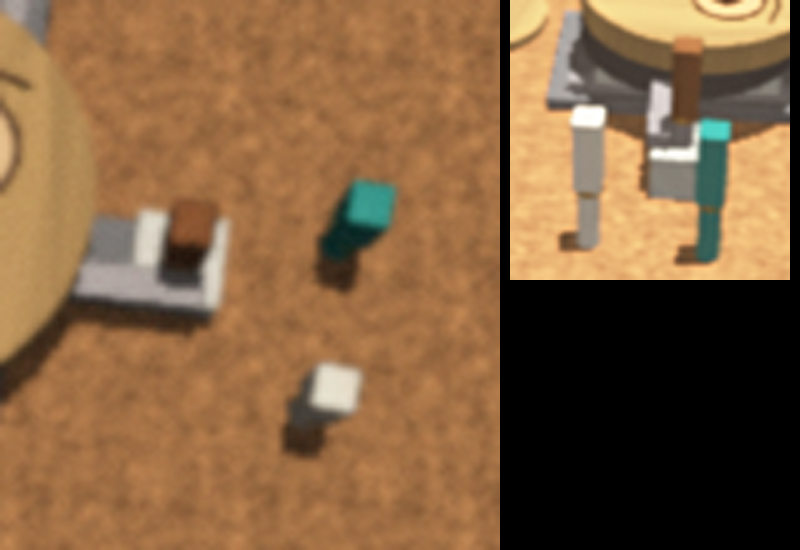

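The crop confirms the brown stick at about (190,230), standing in the aluminium block with the lug on its robot side. Turquoise (370,205) and white (335,385) stand free on the bench. Next I'll check how clearly the owl's eyes show in each view, since they give the angle, and measure the reach.

Run:
```python
from plant import *
from vis import *
psi=-.128;ax=np.array([.5716,.0853])
# rectified face views, 1.0 px per 0.5mm, stand axes
out=[]
for n in("top","side"):
    p=np.load(n+"0.npz")["p"];c=get_calibration(n);T=np.linalg.inv(c["world_from_camera"])
    R=np.array([[np.cos(psi),-np.sin(psi)],[np.sin(psi),np.cos(psi)]])
    g=np.linspace(-.13,.13,390);X,Y=np.meshgrid(g,g)  # cols = -y, rows=-x
    S=np.stack([-Y,-X],-1)@R.T+ax
    W=np.concatenate([S,np.full(X.shape+(1,),.110)],-1).reshape(-1,3)
    uv,_=cv2.projectPoints(W,cv2.Rodrigues(T[:3,:3])[0],T[:3,3],c["intrinsics"],c["dist_coeffs"])
    uv=uv.reshape(390,390,2).astype(np.float32)
    out.append(cv2.remap(p,uv[...,0],uv[...,1],cv2.INTER_LINEAR))
cv2.imwrite("pics/face.png",np.hstack(out)[:,:,::-1])
q=observe()["q"]
for yaw in(psi+np.pi/2,psi-np.pi/2):
  for s in((0,-.165,.2),(0,-.165,.086),(-.105,-.13,.16),(-.16,0,.16),(-.08,0,.16)):
    w=ax+R@np.array(s[:2]);k=inverse_kinematics([*w,s[2]],[np.pi,0,yaw]);print(yaw,s,w,None if k is None else np.round(k,2))
```

```text
1.4427963267948964 (0, -0.165, 0.2) [ 0.55053762 -0.07835016] [-0.28  0.08  1.74  0.    1.32 -0.16]
1.4427963267948964 (0, -0.165, 0.086) [ 0.55053762 -0.07835016] [-0.28  0.21  1.83 -0.    1.1  -0.16]
1.4427963267948964 (-0.105, -0.13, 0.16) [ 0.45086439 -0.03023316] [-0.24 -0.14  2.04  0.    1.25 -0.11]
1.4427963267948964 (-0.16, 0, 0.16) [0.41290893 0.10572412] [ 0.07 -0.21  2.1  -0.    1.26  0.19]
1.4427963267948964 (-0.08, 0, 0.16) [0.49225447 0.09551206] [ 0.03 -0.01  1.92 -0.    1.24  0.16]
-1.6987963267948967 (0, -0.165, 0.2) [ 0.55053762 -0.07835016] None
-1.6987963267948967 (0, -0.165, 0.086) [ 0.55053762 -0.07835016] None
-1.6987963267948967 (-0.105, -0.13, 0.16) [ 0.45086439 -0.03023316] None
-1.6987963267948967 (-0.16, 0, 0.16) [0.41290893 0.10572412] None
-1.6987963267948967 (-0.08, 0, 0.16) [0.49225447 0.09551206] None
```

View pics/face.png

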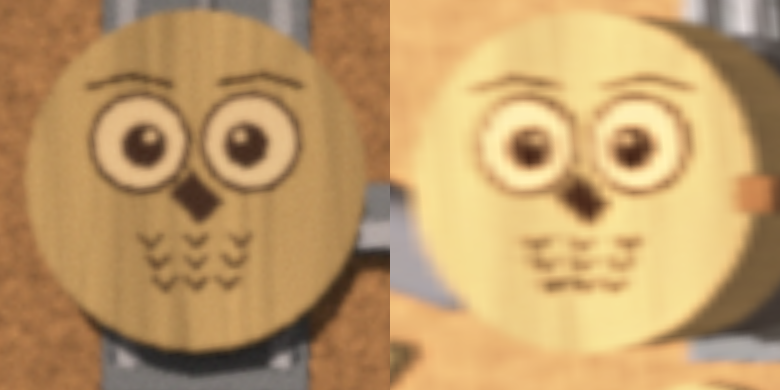

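The rectified face shows both pupils at about (145,145) and (247,145) and the beak at (198,197), in the top view on the left and the side view on the right. Those three blobs give the angle and the axis. Now the detector, then approach and grip, without pulling yet.

```bash
cat >> vis.py <<'E'
import itertools
psi=-.128;AX=np.array([.5716,.0853])
R=np.array([[np.cos(psi),-np.sin(psi)],[np.sin(psi),np.cos(psi)]])
YAW=psi+np.pi/2;ORI=[np.pi,0,YAW]
S2W=lambda x,y:AX+R@np.array([x,y])
W2S=lambda w:R.T@(np.asarray(w)[:2]-AX)
N=440;G=np.linspace(.22,-.14,N);_maps={}
def face(p,c,name):
    if name not in _maps:
        T=np.linalg.inv(c["world_from_camera"])
        X,Y=np.meshgrid(G,np.linspace(.14,-.14,342),indexing="ij")
        S=np.stack([X,Y],-1)@R.T+AX;W=np.concatenate([S,np.full(X.shape+(1,),.110)],-1).reshape(-1,3)
        uv,_=cv2.projectPoints(W,cv2.Rodrigues(T[:3,:3])[0],T[:3,3],c["intrinsics"],c["dist_coeffs"])
        _maps[name]=uv.reshape(N,342,2).astype(np.float32)
    m=_maps[name];return cv2.remap(p,m[...,0],m[...,1],cv2.INTER_LINEAR)
def angle(p,c,name):
    """(theta, axis-marker xy in stand frame, residual) from pupils and beak"""
    f=face(p,c,name);g=cv2.GaussianBlur(f[...,0],(5,5),0);best=None
    for th in(75,95,60,115,45):
        m=cv2.morphologyEx((g<th).astype(np.uint8),cv2.MORPH_OPEN,np.ones((11,11)))
        n,l,s,ce=cv2.connectedComponentsWithStats(m)
        P=[np.array([.22-ce[i][1]*.36/(N-1),.14-ce[i][0]*.28/341]) for i in range(1,n) if 200<s[i,4]<2600]
        for a,b,k in itertools.permutations(P,3):
            u=(a+b)/2-k;v=a-b
            if u[0]*v[1]-u[1]*v[0]<0: continue
            e=abs(np.linalg.norm(v)-.068)+abs(np.linalg.norm(u)-.0345)+abs(u@v)/.05
            if best is None or e<best[0]:best=(e,np.arctan2(*(u+np.array([v[1],-v[0]])*.5)[::-1]),k)
        if best and best[0]<.012:break
    return None if best is None or best[0]>.025 else (best[1],best[2],best[0])
E
python3 - <<'E'
from plant import *
from vis import *
for n in("top","side"):print(n,angle(np.load(n+"0.npz")["p"],get_calibration(n),n))
x=S2W(0,-.165)
st=np.array([.5508,-.0783])
movep([*st,.22],ORI)
move_l([*st,.086],feed=.12)
o=observe();print(o["time_s"],o["eef_pos"],o["ft_force"])
gripper_to(.0,80)
o=observe();print(o["time_s"],o["eef_pos"],o["ft_force"],o["torque"],o["opening"],o["grasp_force"])
for n in("top","side"):
    p,d=get_image(n);print(n,angle(p,get_calibration(n),n));cv2.imwrite(f"pics/{n}1.png",p[:,:,::-1])
a=cv2.imread("pics/side1.png")[80:280,200:440];b=cv2.imread("pics/top1.png")[60:260,220:460]
cv2.imwrite("pics/grip.png",cv2.resize(np.vstack([b,a]),None,fx=1.5,fy=1.5))
E
```

```text
top (np.float64(0.008954647187493262), array([-0.00185846, -0.00071572]), np.float64(0.008670854177405483))
side None
4.15 [ 0.5515511  -0.07851757  0.08695826] [ 0.26053852  0.67210228 -0.16210597]
4.7417 [ 0.55158317 -0.07846781  0.08650587] [3.53389515 0.1126839  0.26886125] [ 0.00523204 -0.46676713 -0.00607187] 0.022973208636298176 73.33511352539062
top (np.float64(-0.010100984779507874), array([-0.00205467, -0.00050499]), np.float64(0.007136156953758786))
side None
```

View pics/grip.png

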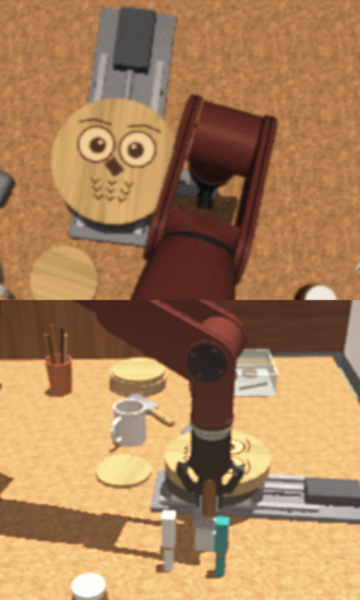

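The stick is gripped (opening 23 mm) and the plaque is still locked. The arm will block the top view while pressing, but the side view stays clear, so I'll tune the detector for it offline.

Run:
```python
from plant import *
import vis;from vis import *
p=np.load("side0.npz")["p"];c=get_calibration("side");f=face(p,c,"side")
for ch in(0,1,2):
  g=cv2.GaussianBlur(f[...,ch],(5,5),0);print("ch",ch,np.percentile(g[100:330,60:280],[1,3,6,10,50]))
  for th in(60,80,100,120):
   for k in(7,11,):
    m=cv2.morphologyEx((g<th).astype(np.uint8),cv2.MORPH_OPEN,np.ones((k,k)))
    n,l,s,ce=cv2.connectedComponentsWithStats(m);print(th,k,[(int(.5+1000*(.22-ce[i][1]*.36/(N-1))),int(1000*(.14-ce[i][0]*.28/341)),int(s[i,4])) for i in range(1,n) if 100<s[i,4]<3000])
```

```text
ch 0 [ 96. 126. 160. 193. 239.]
60 7 []
60 11 []
80 7 [(202, -136, 345), (86, -133, 323), (-77, -126, 1063)]
80 11 [(203, -137, 329), (84, -135, 211), (-77, -127, 992)]
100 7 [(198, -127, 942), (139, -133, 119), (90, -131, 804), (27, 36, 109), (27, -32, 120), (-1, -135, 252), (-2, 1, 248), (-79, -124, 1682)]
100 11 [(202, -134, 607), (90, -131, 767), (0, -136, 235), (-79, -125, 1607)]
120 7 [(111, -130, 2239), (159, -86, 246), (42, -121, 281), (28, -32, 262), (27, 37, 233), (2, 131, 253), (-2, 1, 427)]
120 11 [(138, -133, 467), (90, -128, 1242), (27, 36, 153), (26, -31, 143), (0, -134, 617), (-2, 1, 365)]
ch 1 [ 61. 100. 123. 151. 205.]
60 7 [(27, -32, 102), (-3, 1, 207), (-76, -127, 684)]
60 11 [(-74, -131, 518)]
80 7 [(202, -135, 457), (88, -132, 673), (28, -32, 258), (27, 37, 221), (0, -134, 464), (-2, 1, 399), (-78, -125, 1573)]
80 11 [(203, -136, 426), (88, -132, 638), (26, 36, 132), (26, -31, 143), (0, -134, 464), (-2, 1, 347), (-78, -126, 1496)]
100 7 [(197, -121, 1248), (134, -133, 316), (29, -33, 387), (28, 37, 344), (4, 132, 200), (-2, 1, 574)]
100 11 [(200, -131, 881), (27
[... 1111 characters left out ...]
040), (31, 36, 1012), (7, -53, 155), (1, -33, 118), (-38, 30, 637), (-31, -29, 185), (-33, 3, 130), (-46, 4, 188), (-46, -23, 102), (-59, 12, 560), (-60, -18, 128), (-105, 59, 873), (-126, -15, 1108), (-116, 22, 327), (-117, -50, 504), (-126, -116, 1651), (-131, 63, 495), (-132, 86, 317)]
120 11 [(216, -4, 142), (208, 106, 488), (208, 132, 263), (158, -86, 321), (140, -33, 1579), (128, 27, 217), (104, 135, 367), (96, 93, 281), (68, 122, 1866), (73, 36, 664), (31, -31, 1023), (31, 36, 1002), (9, 129, 925), (1, 3, 1761), (-39, 30, 553), (-59, 14, 436), (-108, 121, 2894), (-105, 60, 769), (-116, -50, 435), (-119, -26, 203), (-127, -118, 1527), (-131, 63, 452), (-133, 86, 267), (-135, -11, 567)]
```

```bash
python3 - <<'E'
s=open("vis.py").read();i=s.index("def angle");s=s[:i]+'''def angle(p,c,name="side"):
    """(theta, beak xy in stand frame, residual) from pupils and beak"""
    g=cv2.GaussianBlur(face(p,c,name)[...,1],(5,5),0);best=None
    for th in(100,90,110,80,120,70,60):
        m=cv2.morphologyEx((g<th).astype(np.uint8),cv2.MORPH_OPEN,np.ones((7,7)))
        n,l,s,ce=cv2.connectedComponentsWithStats(m)
        P=[np.array([.22-ce[i][1]*.36/(N-1),.14-ce[i][0]*.28/341]) for i in range(1,n) if 100<s[i,4]<2600]
        for a,b,k in itertools.permutations(P,3):
            u=(a+b)/2-k;v=a-b
            if u[0]*v[1]-u[1]*v[0]<0 or abs(k[1])>.015 or not -.015<k[0]<.09: continue
            e=abs(np.linalg.norm(v)-.069)+abs(np.linalg.norm(u)-.0315)+abs(u@v)/.069
            if best is None or e<best[0]:best=(e,np.arctan2(*(u+np.array([v[1],-v[0]])*.5)[::-1]),k)
        if best and best[0]<.008:break
    return None if best is None or best[0]>.025 else (float(best[1]),best[2],float(best[0]))
'''
open("vis.py","w").write(s)
E
python3 - <<'E'
from plant import *
from vis import *
c=get_calibration("side")
print(angle(np.load("side0.npz")["p"],c))
t=lambda:observe()["time_s"]
w=np.array([.5508,-.0783]);print(t())
move_l([*w,.1565],feed=.1);print("up",t(),observe()["ft_force"])
move_l([*S2W(-.105,-.13),.1565],feed=.25);print(t())
move_l([*S2W(-.165,0),.1565],feed=.25)
o=observe();print(t(),o["eef_pos"],W2S(o["eef_pos"]),o["ft_force"],o["opening"],o["grasp_force"])
for k in range(2):
    tt=t();p,d=get_image("side");print(tt,angle(p,c))
np.savez("side2.npz",p=p,d=d)
cv2.imwrite("pics/s2.png",cv2.resize(p[100:280,220:460,::-1],None,fx=2.5,fy=2.5,interpolation=cv2.INTER_CUBIC))
E
```

```text
(0.011117861414835794, array([-0.00288667,  0.00192833]), 0.002250037044548563)
4.8417
up 5.7 [-0.07149545  0.48674015 -1.33907428]
6.2917
7.0167 [0.40866212 0.10585746 0.15656667] [-0.16422909 -0.00040986] [ 0.04423024 -1.25310504 -1.43759064] 0.023814376889198186 74.0278422832489
7.0167 (2.5748317582560363, array([ 2.07138550e-03, -8.15076764e-05]), 0.004036830047101313)
7.0667 (2.667893432132372, array([ 0.00207441, -0.00043489]), 0.00482252696864171)
```

View pics/s2.png

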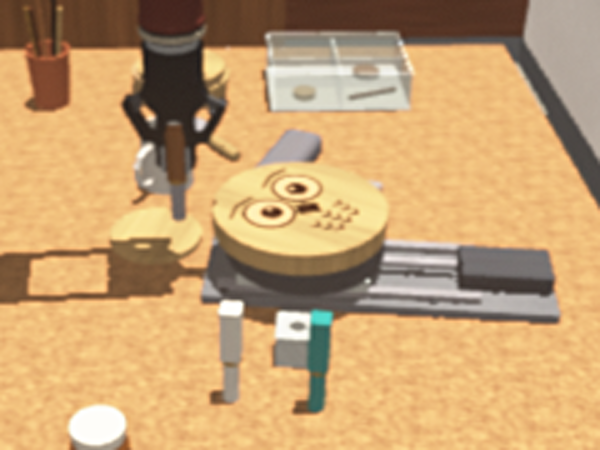

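The stick hangs upright in the fingers with its tip at (178,218), beside the plaque edge at (213,220), and the plaque is turning (θ≈2.67). Next comes a soft touch while the edge is receding, then the speed controller. I'll run it in short chunks because the clock stands still between scripts.

```bash
cat > ctl.py <<'E'
from plant import *
from vis import *
import json
C=get_calibration("side");E=.009;RS=.124;Z=.1565;J=.052
def force():
    o=observe();f=R.T@o["ft_force"][:2];return o["time_s"],-f[0],-f[1],W2S(o["eef_pos"])
def lever(th,mu):return mu*(.114-E*np.cos(th))+E*np.sin(th)
def sx_of(c,th):return c+E*np.cos(th)-np.sqrt(RS**2-(E*np.sin(th))**2)
def goto(x,dt,cur):
    d=abs(x-cur)
    if d<1e-4:hold(dt);return cur
    move_l([*S2W(x,0),Z],feed=max(d/dt,.0005));return x
class S:pass
def load():
    s=S();s.__dict__=json.load(open("st.json"));return s
def save(s):json.dump({k:float(v) for k,v in s.__dict__.items()},open("st.json","w"))
def sense(s):
    t,F,Fy,e=force();p,_=get_image("side");a=angle(p,C);dt=t-s.t
    s.F+=.6*(F-s.F)
    T=.25-.02*s.th/30
    al=(T-.12*s.om-s.F*lever(s.th,s.mu))/J if s.contact else 0
    s.om+=np.clip(al*dt,-.4,.4)*.7;s.th+=s.om*dt;r=np.nan
    if a:
        r=(a[0]-s.th+np.pi)%(2*np.pi)-np.pi;s.th+=.6*r;s.om+=.3*r/max(dt,.15)
    s.t=t;return F,Fy,e,a,r
def run(dur,wd=.7,vmax=.03,dt=.15):
    s=load();t0=s.t
    while s.t-t0<dur:
        F,Fy,e,a,r=sense(s)
        ew=s.om-wd
        s.I=np.clip(s.I+.05*ew*(dt+.06),-.05,.05)
        T=.25-.02*s.th/30
        def cdes(th):return np.clip((T-.12*wd+.06*ew+s.I)/lever(th,s.mu)/150,.016,.047)
        thp=s.th+s.om*(dt+.05)
        tgt=cdes(thp)
        # where the slide is now from the force, offset b of stick against model
        ch=s.F/150
        bm=e[0]-sx_of(ch,s.th)
        s.b+=.15*(np.clip(bm,-.01,.01)-s.b)
        x=sx_of(tgt,thp)+s.b+(s.cmd-e[0])*0
        x=np.clip(x,s.cmd-vmax*dt,s.cmd+vmax*dt)
        print(f"t{s.t:6.2f} th{s.th:6.2f} om{s.om:5.2f} r{r:5.2f} F{F:5.2f} Fy{Fy:5.2f} c{1e3*ch:5.1f}->{1e3*tgt:5.1f} b{1e3*s.b:5.1f} e{1e3*e[0]:6.1f} cmd{1e3*x:6.1f} I{s.I:6.3f} k{0 if a is None else 1e3*a[1][0]:5.1f}")
        s.cmd=goto(x,dt,s.cmd);save(s)
    return s
E
python3 - <<'E'
from ctl import *
move_l([*S2W(-.138,0),Z],feed=.1)
t,F,Fy,e=force();print("pre",t,F,Fy,e)
hit=move_l([*S2W(-.108,0),Z],feed=.025,max_force=2.)
t2,F2,Fy2,e2=force();print("hit",hit,t2,F2,Fy2,e2)
p,_=get_image("side");a=angle(p,C);t3=observe()["time_s"];p,_=get_image("side");b=angle(p,C);print(a,b)
s=S();s.t=t3;s.th=b[0]%(2*np.pi);s.om=1.6;s.F=max(F2,0);s.mu=.33;s.I=0;s.b=0;s.contact=1;s.cmd=e2[0];save(s)
run(.7)
E
```

```text
pre 7.5333 0.25433359265691746 1.163631229985425 [-0.13793717 -0.00065395]
hit True 8.3333 -0.4495003031738805 -0.030847340097661963 [-0.1186263  -0.00022512]
(-1.0143427480683165, array([-0.0006917,  0.0035694]), 0.004149981295504232) (-0.8973581152049706, array([-0.00079386,  0.00270087]), 0.003191802471986877)
t  8.43 th  5.48 om 1.69 r 0.03 F 0.32 Fy-0.03 c  1.3-> 47.0 b -0.5 e-119.4 cmd-114.1 I 0.010 k -0.8
t  8.82 th  6.24 om 1.92 r 0.07 F 0.42 Fy-0.67 c  2.2-> 45.5 b -0.6 e-113.9 cmd-109.6 I 0.023 k -2.3
t  9.17 th  6.92 om 1.97 r-0.04 F-0.41 Fy 0.68 c -0.8-> 41.8 b  0.7 e-109.4 cmd-105.1 I 0.037 k  2.8
```

```bash
python3 - <<'E'
s=open("ctl.py").read()
s=s.replace('''    o=observe();f=R.T@o["ft_force"][:2];return''','''    o=observe();f=R.T@np.mean([observe()["ft_force"][:2] for _ in range(20)],0);return''')
s=s.replace("    s.F+=.6*(F-s.F)\n","    s.F+=.6*(F-s.F);s.c=.5*s.F/150\n    s.cv=a[1][0]+.0025*np.cos(a[0]) if a else s.F/150;s.c=.6*s.cv+.4*s.F/150\n")
s=s.replace("-s.F*lever","-150*s.c*lever")
s=s.replace("vmax=.03,dt=.15","step=.004,dt=.22").replace("x=np.clip(x,s.cmd-vmax*dt,s.cmd+vmax*dt)","x=np.clip(x,s.cmd-step,s.cmd+step)")
s=s.replace(".05*ew*(dt+.06)",".05*ew*.4*(abs(ew)<.4)").replace("thp=s.th+s.om*(dt+.05)","thp=s.th+s.om*.3").replace("ch=s.F/150","ch=s.c").replace("s.b+=.15","s.b+=.25")
s=s.replace(' k{0 if a is None else 1e3*a[1][0]:5.1f}"',' cv{1e3*s.cv:5.1f}"')
open("ctl.py","w").write(s)
E
python3 - <<'E'
from ctl import *
print(np.std([observe()["ft_force"][:2] for _ in range(20)],0))
s=load();s.I=0;save(s)
run(2.5)
E
```

```text
[4.44089210e-16 3.33066907e-16]
t  9.52 th  7.47 om 1.64 r-0.07 F 2.50 Fy-0.62 c 10.8-> 30.9 b  1.7 e-104.9 cmd-101.1 I 0.000 cv 11.5
t  9.93 th  7.95 om 1.26 r-0.15 F 3.59 Fy 0.47 c 18.8-> 27.5 b  2.4 e-101.2 cmd -97.9 I 0.000 cv 19.2
t 10.35 th  8.25 om 0.85 r-0.18 F 3.33 Fy 2.34 c 23.7-> 24.6 b  3.2 e -98.0 cmd-101.4 I 0.003 cv 25.7
t 10.77 th  8.44 om 0.57 r-0.15 F 4.56 Fy 0.98 c 24.5-> 22.1 b  2.8 e-102.5 cmd-105.1 I 0.000 cv 23.2
t 11.18 th  8.64 om 0.54 r-0.09 F 4.49 Fy 1.92 c 24.3-> 21.7 b  2.1 e-106.1 cmd-107.4 I-0.003 cv 21.4
t 11.60 th  8.85 om 0.55 r-0.07 F 4.35 Fy 1.48 c 24.3-> 22.0 b  1.4 e-107.9 cmd-108.8 I-0.006 cv 21.2
t 12.02 th  9.10 om 0.66 r-0.08 F 3.03 Fy 1.34 c 22.0-> 24.1 b  1.4 e-109.0 cmd-107.4 I-0.007 cv 20.9
```

Run:
```python
from ctl import *
s=load();s.mu=.35;save(s)
run(3.5)
```

```text
t 12.43 th  9.32 om 0.61 r-0.09 F 3.77 Fy 1.07 c 23.6-> 23.0 b  1.6 e-107.1 cmd-108.4 I-0.008 cv 22.9
t 12.85 th  9.58 om 0.65 r-0.06 F 4.31 Fy 2.85 c 23.5-> 24.7 b  1.4 e-108.6 cmd-106.4 I-0.009 cv 21.2
t 13.27 th  9.85 om 0.72 r-0.09 F 2.61 Fy 1.26 c 22.5-> 27.3 b  1.9 e-106.0 cmd-102.4 I-0.009 cv 23.4
t 13.68 th 10.12 om 0.74 r-0.11 F 2.87 Fy 0.84 c 23.7-> 29.5 b  2.7 e-102.0 cmd -98.4 I-0.008 cv 26.2
t 14.10 th 10.40 om 0.76 r-0.12 F 2.83 Fy 0.99 c 25.0-> 31.7 b  3.5 e -98.2 cmd -94.4 I-0.007 cv 28.7
t 14.52 th 10.69 om 0.78 r-0.14 F 2.53 Fy 0.71 c 25.5-> 33.8 b  4.3 e -94.2 cmd -90.4 I-0.005 cv 30.6
t 14.93 th 10.97 om 0.80 r-0.16 F 2.25 Fy 1.66 c 25.7-> 35.4 b  5.2 e -90.2 cmd -86.4 I-0.003 cv 32.0
t 15.35 th 11.23 om 0.76 r-0.18 F 3.35 Fy 1.09 c 28.3-> 34.9 b  5.7 e -86.3 cmd -82.4 I-0.002 cv 33.9
t 15.77 th 11.47 om 0.67 r-0.15 F 5.05 Fy 1.55 c 32.5-> 33.2 b  5.4 e -82.4 cmd -79.6 I-0.003 cv 35.3
```

```bash
sed -i 's/s.c=.6\*s.cv+.4\*s.F\/150/s.c=.85*s.cv+.15*s.F\/150/; s/s.om+=.3\*r/s.om+=.4*r/' ctl.py
python3 - <<'E'
from ctl import *
s=load();s.om=.6;s.b=.0035;save(s)
run(2.5)
E
```

```text
t 16.18 th 11.69 om 0.57 r-0.11 F 4.45 Fy 1.03 c 34.3-> 30.6 b  3.6 e -79.7 cmd -82.8 I-0.005 cv 35.2
t 16.60 th 11.93 om 0.65 r-0.11 F 5.37 Fy 1.59 c 30.2-> 29.8 b  3.4 e -83.8 cmd -82.6 I-0.006 cv 29.7
t 16.90 th 12.13 om 0.68 r-0.04 F 4.75 Fy 2.09 c 30.0-> 28.7 b  3.3 e -82.9 cmd -83.3 I-0.007 cv 29.6
t 17.32 th 12.40 om 0.68 r-0.08 F 4.29 Fy 1.97 c 29.2-> 26.8 b  3.1 e -83.4 cmd -85.1 I-0.007 cv 29.1
t 17.73 th 12.65 om 0.66 r-0.09 F 5.09 Fy 2.21 c 28.2-> 24.9 b  2.6 e -85.5 cmd -87.8 I-0.008 cv 27.5
t 18.15 th 12.94 om 0.72 r-0.06 F 4.42 Fy 2.08 c 25.1-> 23.8 b  2.5 e -88.5 cmd -90.2 I-0.008 cv 24.2
t 18.57 th 13.22 om 0.71 r-0.07 F 4.66 Fy 1.85 c 23.9-> 22.4 b  2.4 e -90.7 cmd -93.2 I-0.007 cv 22.7
```

Run:
```python
from ctl import *
run(4.5)
```

```text
t 18.98 th 13.51 om 0.72 r-0.09 F 4.06 Fy 2.64 c 21.4-> 21.5 b  2.5 e -94.0 cmd -96.0 I-0.007 cv 20.2
t 19.40 th 13.79 om 0.72 r-0.08 F 3.72 Fy 2.20 c 20.7-> 20.8 b  2.7 e -96.7 cmd -98.9 I-0.007 cv 19.7
t 19.82 th 14.05 om 0.67 r-0.12 F 4.49 Fy 2.91 c 20.1-> 20.0 b  2.8 e -99.6 cmd-101.8 I-0.007 cv 18.6
t 20.23 th 14.31 om 0.67 r-0.08 F 4.49 Fy 2.31 c 20.1-> 19.8 b  2.8 e-102.5 cmd-104.4 I-0.008 cv 18.5
t 20.65 th 14.56 om 0.65 r-0.07 F 3.73 Fy 2.07 c 20.5-> 19.6 b  2.6 e-104.9 cmd-106.8 I-0.009 cv 19.4
t 21.07 th 14.80 om 0.61 r-0.08 F 4.57 Fy 2.32 c 20.9-> 19.4 b  2.2 e-107.4 cmd-109.0 I-0.011 cv 19.5
t 21.48 th 15.06 om 0.66 r-0.07 F 3.18 Fy 1.94 c 20.1-> 20.3 b  2.0 e-109.5 cmd-109.7 I-0.011 cv 19.3
t 21.90 th 15.33 om 0.68 r-0.09 F 3.25 Fy 1.17 c 19.6-> 21.3 b  2.2 e-109.8 cmd-109.3 I-0.012 cv 19.1
t 22.26 th 15.54 om 0.64 r-0.07 F 3.55 Fy 1.20 c 21.7-> 21.6 b  2.2 e-109.1 cmd-109.2 I-0.013 cv 21.5
t 22.52 th 15.70 om 0.64 r-0.05 F 3.11 Fy 1.55 c 21.0-> 22.2 b  2.3 e-109.3 cmd-108.3 I-0.014 cv 20.9
t 22.94 th 15.98 om 0.70 r-0.07 F 3.28 Fy 0.61 c 21.6-> 24.4 b  2.5 e-108.1 cmd-105.0 I-0.014 cv 21.6
t 23.36 th 16.25 om 0.69 r-0.08 F 2.27 Fy 1.71 c 23.6-> 26.0 b  2.7 e-104.6 cmd-101.7 I-0.014 cv 24.6
```

Run:
```python
from ctl import *
run(4.7)
```

```text
t 23.77 th 16.52 om 0.68 r-0.09 F 2.50 Fy 0.29 c 24.9-> 27.4 b  2.9 e-101.5 cmd -98.2 I-0.015 cv 26.3
t 24.19 th 16.81 om 0.72 r-0.06 F 2.32 Fy 1.10 c 26.4-> 29.4 b  3.1 e -97.9 cmd -94.2 I-0.014 cv 28.2
t 24.61 th 17.09 om 0.71 r-0.08 F 3.33 Fy 1.33 c 28.1-> 30.5 b  3.2 e -94.0 cmd -90.2 I-0.014 cv 29.5
t 25.02 th 17.37 om 0.72 r-0.07 F 3.29 Fy 1.12 c 29.5-> 31.1 b  3.2 e -90.1 cmd -86.7 I-0.014 cv 31.0
t 25.44 th 17.66 om 0.71 r-0.07 F 4.00 Fy 1.11 c 30.6-> 30.8 b  3.2 e -86.5 cmd -84.8 I-0.014 cv 31.6
t 25.86 th 17.95 om 0.74 r-0.07 F 4.42 Fy 1.10 c 30.0-> 30.1 b  3.2 e -84.8 cmd -83.5 I-0.013 cv 30.5
t 26.27 th 18.22 om 0.69 r-0.10 F 5.18 Fy 0.88 c 30.5-> 28.0 b  3.1 e -83.5 cmd -84.6 I-0.013 cv 30.2
t 26.69 th 18.51 om 0.73 r-0.06 F 5.43 Fy 2.03 c 28.7-> 26.7 b  2.8 e -84.9 cmd -85.6 I-0.012 cv 27.7
t 27.11 th 18.79 om 0.72 r-0.07 F 4.71 Fy 1.33 c 27.6-> 24.8 b  2.5 e -85.8 cmd -87.8 I-0.012 cv 26.7
t 27.52 th 19.07 om 0.71 r-0.06 F 4.88 Fy 1.67 c 26.0-> 23.2 b  2.1 e -88.3 cmd -90.5 I-0.012 cv 24.8
t 27.94 th 19.38 om 0.75 r-0.05 F 4.60 Fy 2.30 c 23.5-> 22.1 b  2.0 e -91.1 cmd -93.2 I-0.011 cv 22.1
t 28.36 th 19.67 om 0.74 r-0.07 F 5.16 Fy 1.92 c 22.0-> 21.0 b  2.0 e -93.8 cmd -96.3 I-0.010 cv 20.0
```

Speed has held at about 0.6 to 0.75 rad/s for some 17 s with 3 to 5 N. Now I'll lean in.

Run:
```python
from ctl import *
s=load()
move_l([*S2W(-.058,0),Z],feed=.018);hold(.5)
for k in range(4):
    t,F,Fy,e=force();p,_=get_image("side");a=angle(p,C);print(t,F,Fy,e,a[0],a[1][0]+.0025*np.cos(a[0]));hold(.35)
o=observe();print(o["eef_pos"],o["grasp_force"],o["opening"],o["joint_velocities"].round(3))
cv2.imwrite("pics/end.png",cv2.resize(p[100:280,220:460,::-1],None,fx=2.5,fy=2.5,interpolation=cv2.INTER_CUBIC))
```

```text
31.55 9.434496216360087 1.6804039164126325 [-5.94608225e-02 -4.29941731e-05] 1.3352803385713152 0.05798780215855363
31.95 8.698429975336984 1.333724347515424 [-5.94442271e-02 -1.48519342e-05] 1.3349142263918785 0.05798244424795933
32.35 8.40052557870904 2.518169844225681 [-5.94514523e-02 -5.65538177e-05] 1.3351622126429816 0.05798808931686278
32.75 8.442996914823985 2.080013811680771 [-5.94537780e-02 -6.34623223e-06] 1.3354290057877753 0.057981192859553415
[0.51263037 0.09286829 0.15620187] 75.27824521064758 0.023550833135081863 [-0.001 -0.001 -0.     0.001 -0.001  0.001]
```

View pics/end.png

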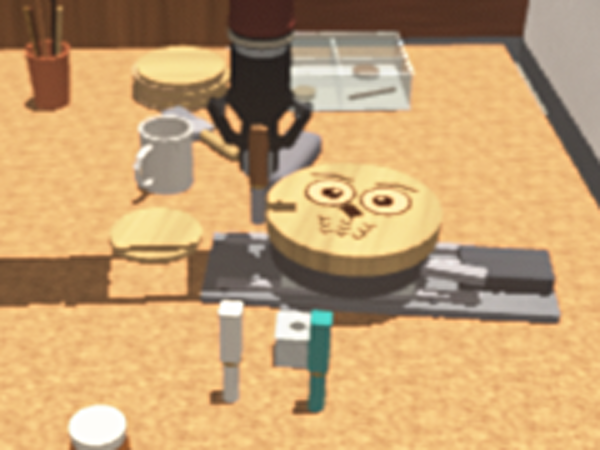

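The plaque stands still: θ stays at 1.335 mod 2π, about 20.2 rad in total. The slide is 58 mm in at roughly 8.5 N, and the stick at (258,200) presses on the edge.

```bash
python3 -c "
from plant import *
print(job_done())"
```

```text
the job is handed in; nothing more can be done
None
```

The job is handed in, with no verdict returned: by my camera estimates the stick slowed the plaque to about 0.6–0.75 rad/s for roughly 17 s at a slide depth of about 19–35 mm (about 3–5 N), then stopped it at about 20.2 rad, and holds it there with the slide 58 mm in at about 8.5 N.

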